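Make up the levelling kit and the joining kit for a flat-pack shelf

ROBOT

A 6-joint arm with a two-finger parallel gripper is mounted at the origin on the work surface. World frame = base frame: x ahead of the robot, y to its left, z up, the work surface at z = 0. Lengths are in m, angles in rad, forces in N, time in s.
With the tool pointing down it reaches from about 0.35 to 0.85 m from the base axis. Payload 8.1 kg.
Tool frame: the origin (TCP) lies midway between the tips of the shut fingers; the grasp point (between the pads) lies 19 mm behind it (bot.grasp_offset is the distance from the TCP to the grasp point, in m); z points along the fingers, y is the line along which they close (so a half turn about z gives the same grasp; the last joint's range is limited). The gripper opens to 85 mm and grips with 20 to 120 N. Pads are 22 mm wide; open, the fingers measure 114 mm over their backs; the gripper's body (76 mm by 85 mm) begins 54 mm behind the grasp point. The pads swing forward as they close: fully open they stand 13 mm farther back than shut.
Start: joints at [-1.423, 0.13, 1.488, -0, 1.523, -0.085], TCP at [0.138, -0.584, 0.231] pointing down, gripper open.
Joint ranges: [-2.96, 2.96], [-0.89, 2.26], [0.02, 2.5], [-1.34, 4.48], [0, 2.73], [-2.66, 2.66]. Speed limits (rad/s): [2.39, 2.39, 2.79, 3.14, 3.14, 3.14].

INTERFACE

Orientations are given as [roll, pitch, yaw] about the fixed x, y, z axes, in that order (R = Rz(yaw) Ry(pitch) Rx(roll)).
In Python, from rig import bot, viewer, finder gives the robot as it stands.
- The arm moves only by the shell command python3 -m inch 'ROWS' [FORCE]. ROWS is JSON, one flat list of numbers, 7 for each row, row after row: the shift along the tool's x, y, z as a fraction of full scale, then the turn, a rotation vector about the tool's x, y, z as a fraction of full scale, then the closure, from 0 (fully open) to 1 (shut). A call has exactly 5 rows; each row shifts and turns the commanded pose from where the row before left it, along the tool's axes as they then stand; what a row does not reach is not made up. Full scale, the value 1, is 0.75 m for a shift and pi/4 rad for a turn. A row lasts 1/12 s, in which the tool goes at most 41.7 mm and 7.16 degrees, less where a joint would pass 70% of its speed; a pose out of reach is approached as far as the arm can. A call with a number of a shift or a turn outside -1 to 1 is refused whole. A call with a gripper value outside its range is refused whole. The fingers move at their own pace and stop on an object; FORCE is the grip in N (left out, the last holds). Time passes only in rows, so rows that do not move let the fingers close, or fill a call up. It gives the time, the measured TCP pose, the force, the opening and the grip force at its end, in the units of the state.
- bot.get_obs(): the state, without advancing time (a new reading comes with each control period).
- viewer.get_image(name): name is "scene" or "top" or "wrist"; returns the picture (400x640x3 uint8, blue, green, red); there is no depth.
- viewer.camera_params(name): a dict with "intrinsics" (3x3 intrinsics, pixels), "origin" and "attitude" of the camera in the world; the wrist camera has in their place "T_tool_cam" (4x4, takes a point from camera to tool coordinates, whose origin is the TCP and whose axes are the flange's). Camera axes: x right, y up, looking along -z (the intrinsics and any distortion apply to the point x, -y, -z); pixel columns grow to the right and rows downward; lengths in m; the calibration is good to about 2 mm. The wrist camera is an equidistant fisheye: a pixel r from the principal point sees the ray r / f radians off the axis. A picture is of the moment at which its call begins: read the wrist's pose just before it. camera_params takes no time and is no camera call.
- bot.finish_job(): hands the job in; it is judged then, once.
Trained networks look in the newest picture that a camera, given by its name, has taken for a name from the list of things; names that differ only in an ending like _2 or _b are one class to them, and where a whole thing is asked for, a point or a joint stands for the part that bears it (a point fixed in the world has none). Each returns a list of dicts, best first, with "conf" (0 to 1); they miss things now and then, are a little off and sometimes report something else, mostly with a low value. They report only what shows in the picture. A call takes as long as a camera call. They do not tell look-alikes from the thing itself.
- finder.regions_of(camera, thing): "pixels" (400x640 bool, what is visible of it) and "box" ([left, top, right, bottom] in pixels, round what is visible of it).
The state is a dict: "time_s": time; "joint_positions": joint angles; "qd": joint speeds; "tau": joint torques, N m; "position": TCP position; "tool_rot": TCP orientation; "force": force on the tool from outside, world axes, zero at the start; "ft_torque": the same for the moment, N m; "grip_width": finger opening in m; "gripper_force": force on a finger pad.
Only numpy, scipy, OpenCV 4.12 (cv2) and the standard library are available. Lean on these libraries where they do the work, as an engineer would, in place of code of your own. Each camera call takes 0.05 s, during which the arm holds its last target. There are 200 camera calls.

TASK

Make up two kits for the flat-pack shelf: into the bin with the yellow tag put the beige foot, standing on its pad, and one blue spacer, slid out from the bottom of the magazine so that the others drop down and stay in it; into the bin with the white tag put the hex key, the cam bolt and the brass cam disc. Everything must rest on the bin floor (the loose parts lying flat), nothing on top of anything else; set each thing down rather than dropping it in. Do not take spacers out from the top of the magazine.

Things in the scene. Friction and masses are not known exactly. Their poses are not given: they have to be found in the camera images.
- hex_key: chrome L-shaped hex key lying flat on the desk; bar 8 mm thick, long arm 100 mm, short arm 35 mm. Origin on the underside at the middle of the long arm; long arm along its x (from -50 to +50 mm), the short arm at the +x end points to its +y; z up. 55 g
- foot: beige plastic adjustable furniture foot standing upright on its round pad: pad 42 mm across and 6 mm high, cone up to a cylindrical body 30 mm across from 11 to 32 mm height, steel threaded stud 10 mm across on top up to 55 mm. Origin at the centre of the underside, z up. 50 g
- cam_bolt: steel cam bolt lying flat along its x, 60 mm long: round head 12 mm across at -x end, thin neck, a square shoulder 12 x 12 mm and 22 mm long at its middle (where to grip it, across y), dark thread 8 mm across at +x end. Origin under its middle, z up; 12 mm high. 40 g
- cam_disc: brass-coloured round cam lock disc lying flat, 25 mm across, 14 mm high, black cross on top. Origin at the centre of its underside, z up. 35 g
- spacer_bottom: lowest of three identical blue plastic spacer plates, 90 x 30 x 12 mm (x, y, z), 32 g. Its front end (-x) sticks 30 mm out of the slot in the magazine's front, free on both sides, its underside 8 mm above the desk: grip it there across y and draw it out level along its -x; it is clear of the magazine after 60 mm. Origin at the centre of its underside
- spacer_top: the uppermost blue spacer plate in the magazine, 90 x 30 x 12 mm, seen in the magazine's open top; origin at the centre of its underside. It stays in the magazine and drops by one thickness (12 mm) when the lowest plate is drawn out
- magazine: grey upright gravity-fed spacer magazine fixed to the desk, 100 x 42 mm (x, y), 50 mm high, open on top; floor 8 mm thick, chamber 94 x 34 mm; its front wall (at -x, outer face 50 mm from the origin) leaves a slot 16 mm high above the floor. Origin at the centre of its underside; plates are drawn out to its -x
- bin_yellow: open purple plastic bin with a yellow tag on its front rim (-x side), fixed to the desk; outside 180 x 140 x 40 mm (x, y, z), walls and floor 4 mm. The tag juts out to 114 mm from the centre; a yellow strip also marks the far rim. Origin at the centre of its underside, z up
- bin_white: same purple plastic bin, also fixed, but with a white tag on its front rim and a white strip on the far rim; same sizes. Origin at the centre of its underside, z up
Things that resemble listed ones, but are neither listed nor needed, are in the scene too. Of the things shaped like the hex_key, the chrome one is meant.

How it is judged:
At the end, for the whole second after the job is handed in: Foot and drawn spacer in the yellow-tagged bin; hex key, cam bolt, cam disc in the white-tagged bin: each on the bin floor (underside below 12 mm), upright or flat within 0.15 rad, at rest. Top spacer at rest in the magazine one plate lower (underside 14-26 mm up, within 10 mm of centre) (x of foot in the frame of bin_yellow between -0.086 and 0.086 m and y of foot in the frame of bin_yellow between -0.066 and 0.066 m and z of foot in the frame of bin_yellow between -0.002 and 0.012 m and angle between each of foot, spacer_bottom, hex_key, cam_bolt, cam_disc's own z axis and vertical below 0.15 rad and linear speed of each of foot, spacer_bottom, hex_key, cam_bolt, cam_disc, spacer_top below 0.02 m/s and x of spacer_bottom in the frame of bin_yellow between -0.086 and 0.086 m and y of spacer_bottom in the frame of bin_yellow between -0.066 and 0.066 m and z of spacer_bottom in the frame of bin_yellow between -0.002 and 0.012 m and x of hex_key in the frame of bin_white between -0.086 and 0.086 m and y of hex_key in the frame of bin_white between -0.066 and 0.066 m and z of hex_key in the frame of bin_white between -0.002 and 0.012 m and x of cam_bolt in the frame of bin_white between -0.086 and 0.086 m and y of cam_bolt in the frame of bin_white between -0.066 and 0.066 m and z of cam_bolt in the frame of bin_white between -0.002 and 0.012 m and x of cam_disc in the frame of bin_white between -0.086 and 0.086 m and y of cam_disc in the frame of bin_white between -0.066 and 0.066 m and z of cam_disc in the frame of bin_white between -0.002 and 0.012 m and x of spacer_top in the frame of magazine between -0.01 and 0.01 m and y of spacer_top in the frame of magazine between -0.01 and 0.01 m and z of spacer_top in the frame of magazine between 0.014 and 0.026 m); the robot touches nothing.
It fails at once if a spacer taken out over the top (top spacer raised 12 mm above its start height in the magazine) (z of spacer_top in the frame of magazine above 0.044 m).
It fails at once if a kit thing dropped (falling free of the fingers faster than 0.75 m/s, a fall of about 30 mm) ((linear speed of foot above 0.75 m/s and contact force between foot and the fingers below 0.01 N) or (linear speed of spacer_bottom above 0.75 m/s and contact force between spacer_bottom and the fingers below 0.01 N) or (linear speed of hex_key above 0.75 m/s and contact force between hex_key and the fingers below 0.01 N) or (linear speed of cam_bolt above 0.75 m/s and contact force between cam_bolt and the fingers below 0.01 N) or (linear speed of cam_disc above 0.75 m/s and contact force between cam_disc and the fingers below 0.01 N)).
It also fails if it takes over 144 s, if anything falls off the work surface, if the arm or the gripper's body presses on something with over 40 N, if the wrist force passes 120 N, or if a joint passes its speed limit or range.

## Working session

There is one attempt and no reset: what is moved stays moved. The work goes in short steps, Python scripts to look and compute and a shell command to move; the robot and the scene stay as the last step left them, time stands still between calls to the robot, and variables do not carry over. Pictures are saved under pics/ and viewed, at most 17 in all, crops included, and the job is handed in when it is done.

```bash
ls; mkdir -p pics
python3 - <<'E'
from rig import bot, viewer, finder
import cv2, json
for n in ("top","scene","wrist"):
    cv2.imwrite(f"pics/{n}0.png", viewer.get_image(n))
    p=viewer.camera_params(n)
    print(n,{k:(v.tolist() if hasattr(v,'tolist') else v) for k,v in p.items()})
o=bot.get_obs(); print(o['time_s'],o['position'],o['tool_rot'],o['grip_width'],bot.grasp_offset)
E
```

```text
pics
top {'intrinsics': [[381.6351550308576, 0.0, 314.77340806926867], [0.0, 381.6351550308576, 199.18235870640663], [0.0, 0.0, 1.0]], 'origin': [0.4607018418504203, -0.07564643013111189, 0.9566939956961603], 'attitude': [0.09178608899840812, 0.04002557244196803, -1.5976517514321902]}
scene {'intrinsics': [[361.7836795645904, 0.0, 318.33977857514094], [0.0, 361.7836795645904, 196.4502099916018], [0.0, 0.0, 1.0]], 'origin': [0.8780100133027051, 0.5548211163681827, 0.5582678776339739], 'attitude': [0.9706218808147294, 0.022538624552456588, 2.633056520147013]}
wrist {'intrinsics': [[309.70691628693146, 0.0, 320.74662531997063], [0.0, 309.70691628693146, 208.41727753053434], [0.0, 0.0, 1.0]], 'T_tool_cam': [[9.387208321437071e-05, 0.9484512820677437, 0.3169229507815476, 0.08249285418712246], [0.9999996831741871, -0.0003395505027127498, 0.0007199701239327861, -0.0006148637494388653], [0.0007904679343536023, 0.316922782787081, -0.9484510134482091, -0.14193380734885708], [0.0, 0.0, 0.0, 1.0]]}
0.15 [ 0.13840193 -0.58337919  0.23046105] [-3.14012382e+00 -1.33295520e-04  2.32833035e-01] 0.08556296340852443 0.0187
```

View pics/top0.png

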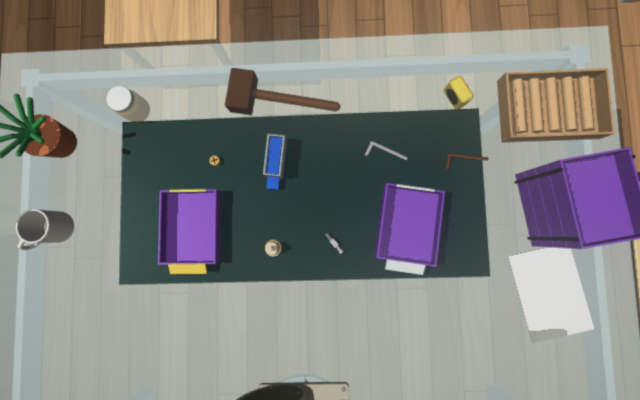

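View pics/scene0.png

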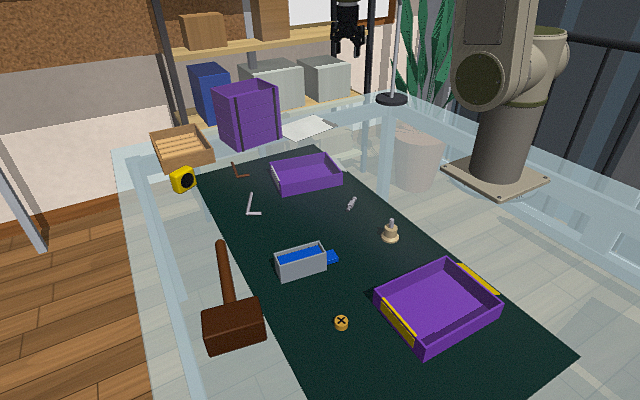

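The top view shows: yellow bin (188,228), white bin (412,225), foot (273,248), cam bolt (334,243), disc (215,160), magazine (274,155) with the plate protruding at (273,184), chrome hex key (385,150), and a copper look-alike (467,157). The scene view agrees with this.

```bash
cat > h.py <<'E'
import numpy as np, cv2
from scipy.spatial.transform import Rotation as Ro
from rig import bot, viewer, finder
def cam(n, obs=None):
    p=viewer.camera_params(n); K=np.array(p['intrinsics'])
    if n=='wrist':
        o=obs or bot.get_obs(); T=np.eye(4); T[:3,:3]=Ro.from_euler('xyz',o['tool_rot']).as_matrix(); T[:3,3]=o['position']
        T=T@np.array(p['T_tool_cam']); return K,T[:3,:3],T[:3,3],True
    return K,Ro.from_euler('xyz',p['attitude']).as_matrix(),np.array(p['origin']),False
def unproj(c,uv,z):
    K,R,t,f=c; uv=np.atleast_2d(np.asarray(uv,float))
    x=(uv-K[:2,2])/[K[0,0],K[1,1]]
    if f:
        r=np.linalg.norm(x,axis=1,keepdims=True)+1e-12; d=np.hstack([x/r*np.sin(r),np.cos(r)])
    else: d=np.hstack([x,np.ones((len(x),1))])
    d=(d*[1,-1,-1])@R.T
    return t+d*((z-t[2])/d[:,2])[:,None]
def proj(c,P):
    K,R,t,f=c; q=((np.atleast_2d(P)-t)@R)*[1,-1,-1]
    if f:
        s=np.linalg.norm(q[:,:2],axis=1,keepdims=True)+1e-12; x=q[:,:2]/s*np.arctan2(s,q[:,2:])
    else: x=q[:,:2]/q[:,2:]
    return x*[K[0,0],K[1,1]]+K[:2,2]
def look(n):
    o=bot.get_obs(); im=viewer.get_image(n); return im,cam(n,o)
def regs(n,thing,c,z,minc=0.3):
    out=[]
    for r in finder.regions_of(n,thing):
        if r['conf']<minc: continue
        m=np.asarray(r['pixels']).astype(np.uint8)
        cs,_=cv2.findContours(m,cv2.RETR_EXTERNAL,cv2.CHAIN_APPROX_NONE)
        if not cs: continue
        v,u=np.nonzero(m); P=unproj(c,np.c_[u,v],z)[:,:2]
        k=max(cs,key=len)[:,0,:]
        rect=cv2.minAreaRect((unproj(c,k,z)[:,:2]*1000).astype(np.float32))
        cov=np.cov(P.T); w,V=np.linalg.eigh(cov); a=np.arctan2(V[1,1],V[0,1])
        out.append((round(float(r['conf']),2),[int(b) for b in r['box']],P.mean(0).round(4).tolist(),'pca',round(float(a),3),'rect',np.round(rect[0],1).tolist(),np.round(rect[1],1).tolist(),round(rect[2],1)))
    return out
E
python3 - <<'E'
from h import *
things=dict(hex_key=.008,foot=.03,cam_bolt=.008,cam_disc=.014,spacer_bottom=.02,spacer_top=.044,magazine=.05,bin_yellow=.04,bin_white=.04)
for n in('top','scene'):
    im,c=look(n)
    for t,z in things.items():
        for r in regs(n,t,c,z): print(n,t,*r)
c=cam('top'); print(proj(c,[[.138,-.584,.23],[0,0,0]]))
E
```

```text
top hex_key 0.56 [365, 144, 404, 161] [0.6669, -0.2111] pca 1.349 rect [666.9, -220.0] [105.0, 39.4] 85.0
top hex_key 0.47 [446, 152, 488, 169] [0.64, -0.4111] pca 1.569 rect [641.7, -417.0] [36.1, 103.3] 8.7
top foot 0.56 [263, 240, 285, 257] [0.4311, 0.0641] pca 2.399 rect [430.3, 63.6] [39.0, 40.9] 88.9
top cam_bolt 0.48 [328, 235, 339, 253] [0.4434, -0.0795] pca -2.504 rect [445.0, -78.1] [34.9, 9.2] 38.3
top cam_disc 0.67 [207, 158, 219, 167] [0.6543, 0.2125] pca 1.178 rect [654.7, 212.5] [24.0, 23.2] 44.0
top cam_disc 0.4 [375, 183, 442, 275] [0.4713, -0.2682] pca 2.969 rect [467.9, -267.2] [150.8, 211.8] 79.9
top spacer_bottom 0.7 [268, 174, 280, 190] [0.5918, 0.0635] pca 2.617 rect [591.6, 63.7] [27.5, 30.2] 89.0
top spacer_top 0.91 [268, 139, 282, 173] [0.6554, 0.0559] pca 3.0 rect [656.0, 56.1] [31.2, 88.9] 82.7
top magazine 0.67 [264, 135, 288, 178] [0.6494, 0.0471] pca 2.896 rect [652.0, 37.4] [106.0, 26.7] 0.4
top bin_yellow 0.79 [157, 187, 220, 274] [0.4806, 0.2672] pca 3.125 rect [478.9, 266.6] [153.4, 203.4] 88.9
top bin_yellow 0.51 [267, 137, 284, 172] [0.6577, 0.056
[... 586 characters left out ...]
am_disc 0.7 [330, 314, 348, 329] [0.6584, 0.2181] pca 1.02 rect [658.5, 218.0] [31.2, 21.3] 58.7
scene spacer_top 0.56 [281, 244, 321, 264] [0.6584, 0.0555] pca 3.02 rect [657.4, 55.3] [25.0, 87.9] 82.0
scene magazine 0.95 [271, 241, 325, 280] [0.6704, 0.0843] pca -3.014 rect [665.8, 77.7] [87.0, 111.1] 84.0
scene bin_yellow 0.78 [372, 254, 507, 359] [0.5032, 0.2866] pca -3.052 rect [494.2, 279.9] [158.6, 215.3] 89.9
scene bin_yellow 0.63 [247, 191, 260, 216] [0.683, -0.1648] pca 1.231 rect [681.3, -174.3] [98.5, 31.3] 81.3
scene bin_white 0.81 [268, 154, 343, 198] [0.4932, -0.2313] pca -2.795 rect [482.9, -238.6] [199.7, 203.1] 80.3
[[623.58226624 409.93797998]
 [304.34752266 428.68804806]]
```

```bash
cat >> h.py <<'E'
YB=(np.array([.491,.266]),-.018); WB=(np.array([.481,-.264]),-.169); MG=(np.array([.657,.056]),-.134)
def inb(b,x,y): c,s=np.cos(b[1]),np.sin(b[1]); return b[0]+[c*x-s*y,s*x+c*y]
def plan(xy,z,yaw,n,start=None):
    """constant row (x,y,z,wx,wy,wz) x n taking tool to target, tool kept vertical"""
    o=bot.get_obs(); p,e=(o['position'],o['tool_rot']) if start is None else start
    R=Ro.from_euler('xyz',e).as_matrix(); y0=np.arctan2(R[1,0],R[0,0])
    d=(yaw-y0+np.pi/2)%np.pi-np.pi/2 if start is None else yaw-y0
    D=complex(xy[0]-p[0],xy[1]-p[1])
    S=sum(np.exp(1j*(y0+d*k/n)) for k in range(n)); a=D/S
    dz=z-p[2]; F=.75
    print(f"n={n} row=[{a.real/F:.4f},{-a.imag/F:.4f},{-dz/n/F:.4f},0,0,{-d/n/(np.pi/4):.4f}] mm/row={abs(a)*1000:.1f},{abs(dz)/n*1000:.1f} deg/row={abs(np.degrees(d/n)):.1f} q6end~{np.arctan2(xy[1],xy[0])+np.pi/2-(y0+d):.2f} yawend {y0+d:.3f}")
E
python3 - <<'E'
from h import *
c=cam('top')
P=unproj(c,[[406,158.5],[371,143.5],[366.5,154.5]],.004)[:,:2]; print(P,np.linalg.norm(P[0]-P[1]))
d=P[1]-P[0]; print(np.arctan2(d[1],d[0]))
y=np.arctan2(d[1],d[0]); mid=(P[0]+P[1])/2; print(mid)
plan(mid,.15,y,10)
E
```

```text
[[ 0.64494303 -0.27162011]
 [ 0.68641439 -0.18584257]
 [ 0.65860823 -0.1734202 ]] 0.09527675307365764
1.1204552599617432
[ 0.66567871 -0.22873134]
n=10 row=[0.0875,0.0035,0.0108,0,0,-0.1130] mm/row=65.7,8.1 deg/row=5.1 q6end~0.12 yawend 1.120
```

```bash
python3 - <<'E'
from h import *
plan((.664,-.231),.15,1.12,20)
E
python3 -m inch '[0.01,0,0.005,0,0,-0.05,0, 0.03,0,0.005,0,0,-0.05,0, 0.04,0,0.005,0,0,-0.05,0, 0.044,0.002,0.005,0,0,-0.055,0, 0.044,0.002,0.005,0,0,-0.055,0]'
```

```text
n=20 row=[0.0435,0.0027,0.0054,0,0,-0.0565] mm/row=32.7,4.1 deg/row=2.5 q6end~0.12 yawend 1.120
time_s: 1.57
position: [0.2594, -0.5454, 0.2124]
tool_rot: [3.141, -0.0, 0.438]
force: [-1.2, -0.1, 0.2]
grip_width: 0.0855
gripper_force: 0.0
```

Run:
```python
from h import *
plan((.664,-.231),.15,1.12,15)
```

```text
n=15 row=[0.0462,0.0044,0.0055,0,0,-0.0579] mm/row=34.8,4.2 deg/row=2.6 q6end~0.12 yawend 1.120
```

```bash
for i in 1; do
python3 -m inch '[0.046,0.004,0.0055,0,0,-0.058,0, 0.046,0.004,0.0055,0,0,-0.058,0, 0.046,0.004,0.0055,0,0,-0.058,0, 0.046,0.004,0.0055,0,0,-0.058,0, 0.046,0.004,0.0055,0,0,-0.058,0]' >/dev/null
python3 -m inch '[0.046,0.004,0.0055,0,0,-0.058,0, 0.046,0.004,0.0055,0,0,-0.058,0, 0.046,0.004,0.0055,0,0,-0.058,0, 0.046,0.004,0.0055,0,0,-0.058,0, 0.046,0.004,0.0055,0,0,-0.058,0]' >/dev/null
python3 -m inch '[0.046,0.004,0.0055,0,0,-0.058,0, 0.046,0.004,0.0055,0,0,-0.058,0, 0.046,0.004,0.0055,0,0,-0.058,0, 0.046,0.004,0.0055,0,0,-0.058,0.5, 0.03,0.003,0.0055,0,0,-0.058,0.5]'
python3 -m inch '[0.01,0.003,0,0,0,0,0.5, 0,0,0,0,0,0,0.5, 0,0,0,0,0,0,0.5, 0,0,0,0,0,0,0.5, 0,0,0,0,0,0,0.5]'
done
python3 - <<'E'
from h import *
im,c=look('wrist'); cv2.imwrite('pics/w1.png',im)
for r in regs('wrist','hex_key',c,.008): print(r)
E
```

```text
time_s: 2.82
position: [0.6536, -0.2367, 0.1504]
tool_rot: [3.141, -0.001, 1.124]
force: [-0.3, -0.5, 0.8]
grip_width: 0.0638
gripper_force: 0.0
time_s: 3.23
position: [0.6564, -0.2358, 0.1511]
tool_rot: [3.141, 0.0, 1.118]
force: [0.6, 0.7, -0.8]
grip_width: 0.0426
gripper_force: 0.0
(0.59, [292, 129, 329, 232], [0.6708, -0.2113], 'pca', 1.308, 'rect', [655.9, -220.1], [100.6, 38.6], 64.6)
(0.57, [340, 303, 365, 313], [0.6314, -0.3697], 'pca', 2.977, 'rect', [631.3, -369.7], [12.1, 28.1], 79.1)
```

View pics/w1.png

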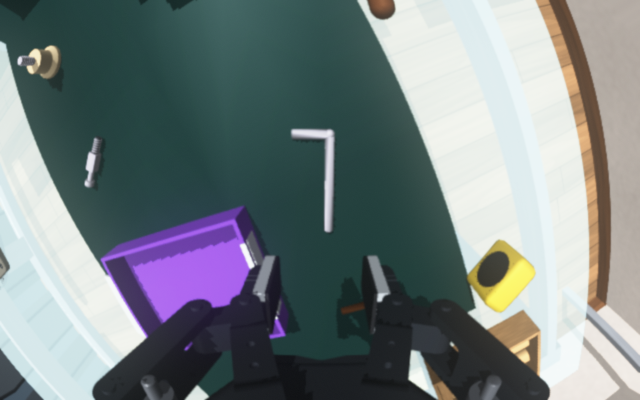

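The wrist view shows the chrome key ahead: corner at about (330,133), long-arm end (328,231), short-arm end (292,133). It also shows the bolt at (93,162), the foot at (45,60) and the white bin to the left.

Run:
```python
from h import *
c=cam('wrist')
P=unproj(c,[[330,131],[328,231],[292,133.5]],.006)[:,:2]; print(P,np.linalg.norm(P[0]-P[1]),np.linalg.norm(P[0]-P[2]))
d=P[0]-P[1];y=np.arctan2(d[1],d[0]);m=(P[0]+P[1])/2;print(y,m)
t=m+.008*d/np.linalg.norm(d); print(t)
print(unproj(c,[[93,162],[40,60]],.006))
plan(t,.05,y,5)
```

```text
[[ 0.69148264 -0.18368056]
 [ 0.64711545 -0.27212222]
 [ 0.65902233 -0.17029359]] 0.09894632015538274 0.035112429705758445
1.1058256835837852 [ 0.66929905 -0.22790139]
[ 0.67288622 -0.22075072]
[[ 0.44136221 -0.08336961  0.006     ]
 [ 0.42104651  0.08164198  0.006     ]]
n=5 row=[0.0055,0.0022,0.0270,0,0,0.0032] mm/row=4.4,20.2 deg/row=0.1 q6end~0.15 yawend 1.106
```

```bash
python3 -m inch '[0.0055,0.002,0.027,0,0,0.003,0.5, 0.0055,0.002,0.027,0,0,0.003,0.5, 0.0055,0.002,0.027,0,0,0.003,0.5, 0.0055,0.002,0.027,0,0,0.003,0.5, 0.0055,0.002,0.027,0,0,0.003,0.5]' >/dev/null
python3 -m inch '[0,0,0.02,0,0,0,0.5, 0,0,0.01,0,0,0,0.5, 0,0,0.01,0,0,0,0.5, 0,0,0,0,0,0,0.5, 0,0,0,0,0,0,0.5]'
python3 - <<'E'
from h import *
im,c=look('wrist'); cv2.imwrite('pics/w2.png',im)
plan((.6729,-.2208),.0015,1.106,5)
E
```

```text
time_s: 4.17
position: [0.673, -0.2193, 0.0201]
tool_rot: [3.141, -0.0, 1.108]
force: [-0.0, -1.0, 0.2]
grip_width: 0.0427
gripper_force: 0.0
n=5 row=[-0.0004,0.0000,0.0051,0,0,0.0006] mm/row=0.3,3.9 deg/row=0.0 q6end~0.15 yawend 1.106
```

View pics/w2.png

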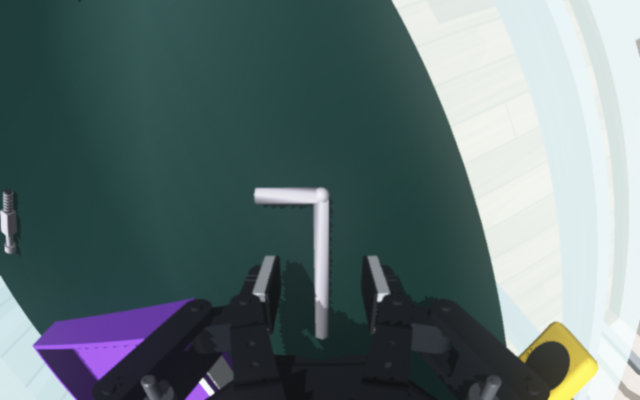

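The key's long arm, at column 321, is centred between the pads (columns 268 and 373). Next I descend and grip.

```bash
python3 -m inch '[0,0,0.008,0,0,0,0.5, 0,0,0.008,0,0,0,0.5, 0,0,0.006,0,0,0,0.5, 0,0,0.0028,0,0,0,0.5, 0,0,0,0,0,0,0.5]' 50
python3 -m inch '[0,0,0,0,0,0,1, 0,0,0,0,0,0,1, 0,0,0,0,0,0,1, 0,0,0,0,0,0,1, 0,0,0,0,0,0,1]' 50
python3 -m inch '[0,0,0,0,0,0,1, 0,0,0,0,0,0,1, 0,0,0,0,0,0,1, 0,0,0,0,0,0,1, 0,0,0,0,0,0,1]' 50
```

```text
time_s: 4.63
position: [0.6721, -0.2185, -0.0004]
tool_rot: [-3.14, 0.0, 1.109]
force: [-0.6, 0.3, -0.4]
grip_width: 0.0428
gripper_force: 0.0
time_s: 5.05
position: [0.6732, -0.219, 0.0014]
tool_rot: [3.141, -0.0, 1.109]
force: [0.7, 0.7, 1.4]
grip_width: 0.0062
gripper_force: 50.0
time_s: 5.47
position: [0.6732, -0.219, 0.0013]
tool_rot: [3.141, -0.0, 1.108]
force: [0.4, 0.9, 3.7]
grip_width: 0.0056
gripper_force: 50.3
```

```bash
python3 -m inch '[0,0,-0.01,0,0,0,1, 0,0,-0.02,0,0,0,1, 0,0,-0.03,0,0,0,1, 0,0,-0.03,0,0,0,1, 0,0,-0.03,0,0,0,1]'
python3 -m inch '[0,0,-0.01,0,0,0,1, 0,0,-0.003,0,0,0,1, 0,0,0,0,0,0,1, 0,0,0,0,0,0,1, 0,0,0,0,0,0,1]'
python3 - <<'E'
from h import *
im,c=look('wrist'); cv2.imwrite('pics/w3.png',im[100:400,120:520])
t=inb(WB,.003,-.033); print(t)
plan(t,.1,-.169,12)
plan(t,.1,-.169,15)
E
```

```text
time_s: 5.88
position: [0.6726, -0.2187, 0.0925]
tool_rot: [-3.141, 0.0, 1.108]
force: [-0.4, 0.5, -0.7]
grip_width: 0.0062
gripper_force: 49.7
time_s: 6.3
position: [0.6716, -0.2183, 0.0982]
tool_rot: [-3.138, 0.0, 1.108]
force: [-0.2, 0.6, -0.9]
grip_width: 0.006
gripper_force: 49.7
[ 0.47840677 -0.29703445]
n=12 row=[-0.0246,-0.0034,-0.0002,0,0,0.1355] mm/row=18.6,0.1 deg/row=6.1 q6end~1.18 yawend -0.169
n=15 row=[-0.0197,-0.0025,-0.0002,0,0,0.1084] mm/row=14.9,0.1 deg/row=4.9 q6end~1.18 yawend -0.169
```

View pics/w3.png

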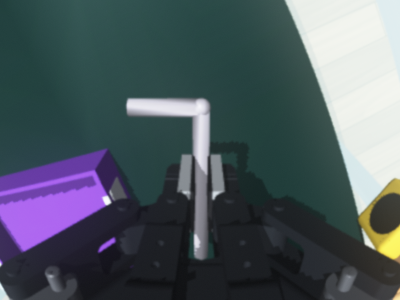

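The key is held straight and level between the pads, at crop position (202,175). Next I carry it to the white bin.

```bash
python3 -m inch '[-0.02,-0.0025,0,0,0,0.108,1, -0.02,-0.0025,0,0,0,0.108,1, -0.02,-0.0025,0,0,0,0.108,1, -0.02,-0.0025,0,0,0,0.108,1, -0.02,-0.0025,0,0,0,0.108,1]' >/dev/null
python3 -m inch '[-0.02,-0.0025,0,0,0,0.108,1, -0.02,-0.0025,0,0,0,0.108,1, -0.02,-0.0025,0,0,0,0.108,1, -0.02,-0.0025,0,0,0,0.108,1, -0.02,-0.0025,0,0,0,0.108,1]' >/dev/null
python3 -m inch '[-0.02,-0.0025,0,0,0,0.108,1, -0.02,-0.0025,0,0,0,0.108,1, -0.02,-0.0025,0,0,0,0.108,1, -0.02,-0.0025,0,0,0,0.108,1, -0.02,-0.0025,0,0,0,0.108,1]' >/dev/null
python3 -m inch '[0,0,0,0,0,0,1, 0,0,0,0,0,0,1, 0,0,0,0,0,0,1, 0,0,0,0,0,0,1, 0,0,0,0,0,0,1]'
python3 - <<'E'
from h import *
im,c=look('wrist'); cv2.imwrite('pics/w4.png',im)
for r in regs('wrist','bin_white',c,.04): print(r)
im,c=look('top')
for r in regs('top','bin_white',c,.04): print(r)
plan(inb(WB,.003,-.033),.0055,-.169,5)
E
```

```text
time_s: 8.02
position: [0.4776, -0.2995, 0.1005]
tool_rot: [3.142, -0.0, -0.162]
force: [-0.4, -0.4, -0.5]
grip_width: 0.0065
gripper_force: 49.7
(0.81, [377, 182, 442, 270], [0.4822, -0.2491], 'pca', 2.761, 'rect', [468.3, -263.4], [150.5, 206.4], 81.8)
(0.57, [267, 137, 282, 174], [0.6574, 0.0558], 'pca', 3.013, 'rect', [657.2, 56.0], [30.7, 87.8], 83.3)
n=5 row=[0.0002,-0.0007,0.0253,0,0,0.0015] mm/row=0.5,19.0 deg/row=0.1 q6end~1.18 yawend -0.169
```

View pics/w4.png

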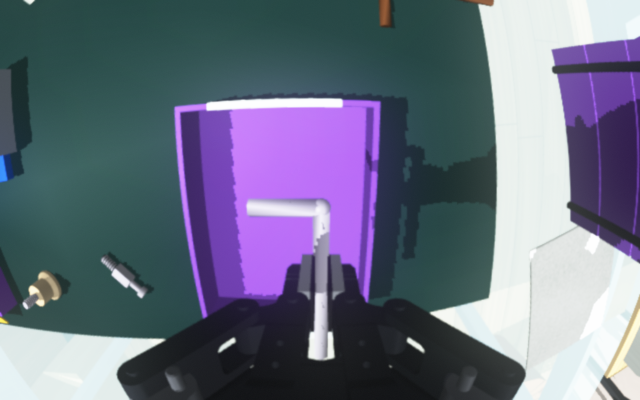

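The key is over the bin. The bin's far rim corners are at about (176,107) and (380,102). I'll check the bin pose with those two points.

Run:
```python
from h import *
c=cam('wrist'); P=unproj(c,[[176,106],[380,101]],.04)[:,:2]; print(P,np.linalg.norm(P[0]-P[1])); d=P[0]-P[1]
y=np.arctan2(d[1],d[0])-np.pi/2; m=P.mean(0)-.09*np.array([np.cos(y),np.sin(y)]); print(y,m)
for a in((.09,.07),(.09,-.07)): print(inb(WB,*a), proj(c,[[*inb(WB,*a),.04]]))
```

```text
[[ 0.58141804 -0.21420344]
 [ 0.55788508 -0.35050316]] 0.1383163535015313
-0.17097033520749116 [ 0.48096375 -0.26704082]
[ 0.58149158 -0.21013496] [[171.04090027 107.39669379]]
[ 0.55794404 -0.34814044] [[376.45780425 101.34186576]]
```

```bash
sed -i 's/-.264\])/-.266])/' h.py
python3 -m inch '[0,0,0.028,0,0,0.003,1, 0,0,0.03,0,0,0.003,1, 0,0,0.03,0,0,0.003,1, 0,0,0.02,0,0,0,1, 0,0,0.006,0,0,0,1]' >/dev/null
python3 -m inch '[0,0,0.006,0,0,0,1, 0,0,0,0,0,0,1, 0,0,0,0,0,0,1, 0,0,0,0,0,0,1, 0,0,0,0,0,0,1]'
```

```text
time_s: 9.05
position: [0.4778, -0.3001, 0.0119]
tool_rot: [3.141, -0.002, -0.171]
force: [0.0, -0.0, -1.5]
grip_width: 0.006
gripper_force: 49.7
```

```bash
python3 -m inch '[0,0,0.003,0,0,0,1, 0,0,0.003,0,0,0,1, 0,0,0.0018,0,0,0,1, 0,0,0,0,0,0,1, 0,0,0,0,0,0,1]' 
python3 -m inch '[0,0,0,0,0,0,0.85, 0,0,0,0,0,0,0.75, 0,0,0,0,0,0,0.72, 0,0,0,0,0,0,0.72, 0,0,0,0,0,0,0.72]' 
python3 -m inch '[0,0,-0.01,0,0,0,0.72, 0,0,-0.03,0,0,0,0.72, 0,0,-0.04,0,0,0,0.72, 0,0,-0.04,0,0,0,0.72, 0,0,-0.02,0,0,0,0.6]'
python3 - <<'E'
from h import *
im,c=look('wrist')
for r in regs('wrist','hex_key',c,.012): print(r)
for r in regs('wrist','cam_bolt',c,.008): print(r)
plan((.442,-.081),.12,.66,10)
plan((.442,-.081),.12,.66,8)
E
```

```text
time_s: 9.47
position: [0.4771, -0.2996, 0.0053]
tool_rot: [3.141, -0.0, -0.171]
force: [-2.2, 0.3, 5.4]
grip_width: 0.0059
gripper_force: 50.4
time_s: 9.88
position: [0.4769, -0.2993, 0.0045]
tool_rot: [-3.141, 0.0, -0.171]
force: [0.4, 0.2, 0.2]
grip_width: 0.024
gripper_force: 0.0
time_s: 10.3
position: [0.4785, -0.3006, 0.1145]
tool_rot: [3.139, -0.004, -0.171]
force: [0.4, -1.2, 0.8]
grip_width: 0.0336
gripper_force: 0.0
(0.68, [372, 1, 483, 32], [0.6336, -0.4084], 'pca', 1.691, 'rect', [636.9, -435.1], [8.8, 65.7], 0.7)
(0.95, [108, 249, 151, 292], [0.4428, -0.0843], 'pca', -2.457, 'rect', [442.6, -84.8], [60.1, 21.9], 32.4)
n=10 row=[0.0012,-0.0305,-0.0010,0,0,-0.1058] mm/row=22.9,0.8 deg/row=4.8 q6end~0.73 yawend 0.660
n=8 row=[0.0011,-0.0381,-0.0013,0,0,-0.1322] mm/row=28.6,1.0 deg/row=6.0 q6end~0.73 yawend 0.660
```

```bash
python3 -m inch '[0.001,-0.03,0,0,0,-0.106,0.5, 0.001,-0.03,0,0,0,-0.106,0.5, 0.001,-0.03,0,0,0,-0.106,0.5, 0.001,-0.03,0,0,0,-0.106,0.5, 0.001,-0.03,0,0,0,-0.106,0.5]' >/dev/null
python3 -m inch '[0.001,-0.03,0,0,0,-0.106,0.5, 0.001,-0.03,0,0,0,-0.106,0.5, 0.001,-0.03,0,0,0,-0.106,0.5, 0.001,-0.03,0,0,0,-0.106,0.5, 0.001,-0.03,0,0,0,-0.106,0.5]' >/dev/null
python3 -m inch '[0,0,0.02,0,0,0,0.5, 0,0,0.03,0,0,0,0.5, 0,0,0.02,0,0,0,0.5, 0,0,0,0,0,0,0.5, 0,0,0,0,0,0,0.5]'
python3 - <<'E'
from h import *
im,c=look('wrist'); cv2.imwrite('pics/w5.png',im)
for r in regs('wrist','cam_bolt',c,.008): print(r)
im,c=look('top')
for r in regs('top','hex_key',c,.008): print(r)
E
```

```text
time_s: 11.7
position: [0.4381, -0.0833, 0.0556]
tool_rot: [-3.138, 0.002, 0.662]
force: [-0.0, -1.2, 0.1]
grip_width: 0.043
gripper_force: 0.0
(0.67, [314, 182, 334, 274], [0.4421, -0.0822], 'pca', -2.47, 'rect', [441.0, -82.6], [63.0, 11.5], 38.7)
(0.63, [446, 150, 487, 166], [0.6403, -0.4063], 'pca', 1.607, 'rect', [641.7, -414.1], [33.2, 98.6], 10.5)
(0.51, [408, 207, 425, 250], [0.4789, -0.2943], 'pca', -3.127, 'rect', [469.4, -287.9], [36.6, 100.1], 87.2)
```

View pics/w5.png

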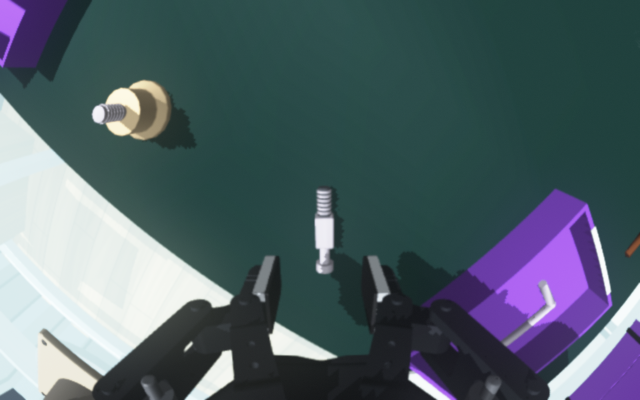

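The key lies in the bin. The bolt is nearly aligned with the tool: thread end (323,188), shoulder rows 217–248 at column 324.5, head (324,268).

Run:
```python
from h import *
c=cam('wrist'); P=unproj(c,[[324.5,218],[324.5,248]],.012)[:,:2]; print(P,P.mean(0),np.linalg.norm(P[0]-P[1]))
Q=unproj(c,[[323.5,188],[324,268]],.006)[:,:2]; d=Q[0]-Q[1]; print(Q.mean(0),np.arctan2(d[1],d[0]))
plan(P.mean(0),.002,.668,5)
```

```text
[[ 0.45257233 -0.07777471]
 [ 0.43563551 -0.09108164]] [ 0.44410392 -0.08442818] 0.021539040708267586
[ 0.44369539 -0.08421581] 0.6707735169975552
n=5 row=[0.0007,0.0006,0.0150,0,0,-0.0017] mm/row=0.7,11.3 deg/row=0.1 q6end~0.71 yawend 0.668
```

```bash
python3 -m inch '[0.001,0.0006,0.015,0,0,-0.002,0.5, 0.001,0.0006,0.02,0,0,-0.002,0.5, 0.001,0.0006,0.02,0,0,-0.002,0.5, 0.001,0.0006,0.01,0,0,-0.002,0.5, 0,0,0.0045,0,0,0,0.5]'
python3 -m inch '[0,0,0,0,0,0,0.5, 0,0,0,0,0,0,0.9, 0,0,0,0,0,0,1, 0,0,0,0,0,0,1, 0,0,0,0,0,0,1]' 50
python3 -m inch '[0,0,0,0,0,0,1, 0,0,0,0,0,0,1, 0,0,0,0,0,0,1, 0,0,0,0,0,0,1, 0,0,0,0,0,0,1]' 50
```

```text
time_s: 12.32
position: [0.4424, -0.0832, 0.0036]
tool_rot: [-3.14, 0.001, 0.668]
force: [0.5, 0.1, -0.1]
grip_width: 0.0428
gripper_force: 0.0
time_s: 12.73
position: [0.4442, -0.0837, 0.0061]
tool_rot: [3.14, -0.001, 0.668]
force: [-0.5, 0.8, 4.1]
grip_width: 0.01
gripper_force: 49.2
time_s: 13.15
position: [0.4442, -0.0837, 0.0061]
tool_rot: [3.14, -0.001, 0.668]
force: [-1.2, 1.5, 5.9]
grip_width: 0.0097
gripper_force: 49.4
```

```bash
python3 -m inch '[0,0,-0.01,0,0,0,1, 0,0,-0.02,0,0,0,1, 0,0,-0.03,0,0,0,1, 0,0,-0.03,0,0,0,1, 0,0,-0.03,0,0,0,1]' >/dev/null
python3 -m inch '[0,0,0,0,0,0,1, 0,0,0,0,0,0,1, 0,0,0,0,0,0,1, 0,0,0,0,0,0,1, 0,0,0,0,0,0,1]'
python3 - <<'E'
from h import *
t=inb(WB,-.025,.030); print(t)
plan(t,.1,-.17,10)
E
```

```text
time_s: 13.98
position: [0.4423, -0.0831, 0.0938]
tool_rot: [-3.14, 0.001, 0.668]
force: [-0.1, 0.5, -0.4]
grip_width: 0.0099
gripper_force: 48.9
[ 0.46140206 -0.23222248]
n=10 row=[-0.0034,0.0204,-0.0008,0,0,0.1067] mm/row=15.5,0.6 deg/row=4.8 q6end~1.27 yawend -0.170
```

```bash
python3 -m inch '[-0.0034,0.0204,0,0,0,0.107,1, -0.0034,0.0204,0,0,0,0.107,1, -0.0034,0.0204,0,0,0,0.107,1, -0.0034,0.0204,0,0,0,0.107,1, -0.0034,0.0204,0,0,0,0.107,1]' >/dev/null
python3 -m inch '[-0.0034,0.0204,0,0,0,0.107,1, -0.0034,0.0204,0,0,0,0.107,1, -0.0034,0.0204,0,0,0,0.107,1, -0.0034,0.0204,0,0,0,0.107,1, -0.0034,0.0204,0,0,0,0.107,1]' >/dev/null
python3 -m inch '[0,0,0,0,0,0,1, 0,0,0.02,0,0,0,1, 0,0,0.025,0,0,0,1, 0,0,0.025,0,0,0,1, 0,0,0.012,0,0,0,1]' >/dev/null
python3 -m inch '[0,0,0.01,0,0,0,1, 0,0,0.004,0,0,0,1, 0,0,0,0,0,0,1, 0,0,0,0,0,0,1, 0,0,0,0,0,0,1]'
python3 - <<'E'
from h import *
plan(inb(WB,-.025,.030),.008,-.17,5)
E
```

```text
time_s: 15.65
position: [0.4628, -0.2333, 0.0242]
tool_rot: [3.141, -0.002, -0.172]
force: [-0.4, 0.4, 0.2]
grip_width: 0.0097
gripper_force: 48.9
n=5 row=[-0.0004,-0.0002,0.0043,0,0,-0.0006] mm/row=0.4,3.2 deg/row=0.0 q6end~1.27 yawend -0.170
```

```bash
python3 -m inch '[0,0,0.006,0,0,0,1, 0,0,0.005,0,0,0,1, 0,0,0.004,0,0,0,1, 0,0,0.003,0,0,0,1, 0,0,0,0,0,0,1]'
python3 -m inch '[0,0,0.002,0,0,0,1, 0,0,0.0015,0,0,0,1, 0,0,0,0,0,0,1, 0,0,0,0,0,0,1, 0,0,0,0,0,0,1]'
```

```text
time_s: 16.07
position: [0.462, -0.2329, 0.0101]
tool_rot: [-3.141, 0.001, -0.172]
force: [-4.3, 2.1, 7.9]
grip_width: 0.0099
gripper_force: 49.9
time_s: 16.48
position: [0.4622, -0.233, 0.0099]
tool_rot: [-3.141, 0.001, -0.172]
force: [-15.9, 8.9, 35.8]
grip_width: 0.01
gripper_force: 52.9
```

```bash
python3 -m inch '[0,0,-0.003,0,0,0,1, 0,0,0,0,0,0,1, 0,0,0,0,0,0,0.85, 0,0,0,0,0,0,0.72, 0,0,0,0,0,0,0.7]' 
python3 -m inch '[0,0,0,0,0,0,0.7, 0,0,-0.01,0,0,0,0.7, 0,0,-0.03,0,0,0,0.7, 0,0,-0.04,0,0,0,0.7, 0,0,-0.04,0,0,0,0.7]' 
python3 -m inch '[0,0,-0.01,0,0,0,0.5, 0,0,0,0,0,0,0.5, 0,0,0,0,0,0,0.5, 0,0,0,0,0,0,0.4, 0,0,0,0,0,0,0.4]'
python3 - <<'E'
from h import *
im,c=look('wrist'); 
for t in('hex_key','cam_bolt'):
  for r in regs('wrist',t,c,.012): print(t,r)
im,c=look('top')
for t in('hex_key','cam_bolt','cam_disc'):
  for r in regs('top',t,c,.012): print(t,r)
plan((.600,.190),.12,1.1,15)
E
```

```text
time_s: 16.9
position: [0.4617, -0.2327, 0.0086]
tool_rot: [-3.141, 0.001, -0.172]
force: [-0.1, -0.1, 0.3]
grip_width: 0.0256
gripper_force: 0.0
time_s: 17.32
position: [0.4611, -0.2323, 0.0997]
tool_rot: [-3.141, 0.002, -0.173]
force: [0.2, -0.2, 0.2]
grip_width: 0.0253
gripper_force: 0.0
time_s: 17.73
position: [0.4608, -0.2321, 0.1047]
tool_rot: [-3.14, 0.003, -0.172]
force: [-0.6, 0.8, -0.5]
grip_width: 0.0509
gripper_force: 0.0
hex_key (0.9, [359, 126, 406, 246], [0.4836, -0.2927], 'pca', -3.113, 'rect', [471.3, -281.3], [38.5, 100.9], 80.9)
cam_bolt (0.72, [312, 173, 332, 246], [0.4622, -0.2321], 'pca', 2.974, 'rect', [460.8, -232.3], [12.0, 61.5], 79.8)
cam_bolt (0.65, [259, 58, 468, 310], [0.4846, -0.2665], 'pca', 2.914, 'rect', [465.6, -267.6], [159.8, 222.1], 80.2)
hex_key (0.72, [446, 151, 487, 167], [0.6393, -0.4064], 'pca', 1.605, 'rect', [632.0, -417.6], [100.4, 35.1], 88.0)
cam_disc (0.55, [207, 161, 215, 169], [0.654, 0.2123], 'pca', 0.806, 'rect', [653.8, 213.1], [20.5, 20.8], 89.8)
n=15 row=[0.0284,-0.0313,-0.0012,0,0,-0.1080] mm/row=31.7,0.9 deg/row=4.9 q6end~0.78 yawend 1.100
```

Run:
```python
from h import *
o=bot.get_obs(); plan((.654,.205),.1,1.39,15)
```

```text
n=15 row=[0.0389,-0.0266,0.0006,0,0,-0.1326] mm/row=35.3,0.4 deg/row=6.0 q6end~0.48 yawend 1.390
```

```bash
python3 -m inch '[0.039,-0.0266,0,0,0,-0.132,0.4, 0.039,-0.0266,0,0,0,-0.132,0.4, 0.039,-0.0266,0,0,0,-0.132,0.4, 0.039,-0.0266,0,0,0,-0.132,0.4, 0.039,-0.0266,0,0,0,-0.132,0.4]' >/dev/null
python3 -m inch '[0.039,-0.0266,0,0,0,-0.132,0.4, 0.039,-0.0266,0,0,0,-0.132,0.4, 0.039,-0.0266,0,0,0,-0.132,0.4, 0.039,-0.0266,0,0,0,-0.132,0.4, 0.039,-0.0266,0,0,0,-0.132,0.4]' >/dev/null
python3 -m inch '[0.039,-0.0266,0,0,0,-0.132,0.4, 0.039,-0.0266,0,0,0,-0.132,0.4, 0.039,-0.0266,0,0,0,-0.132,0.4, 0.039,-0.0266,0,0,0,-0.132,0.4, 0.039,-0.0266,0,0,0,-0.132,0.4]'
python3 -m inch '[0,0,0.02,0,0,0,0.4, 0,0,0.02,0,0,0,0.4, 0,0,0,0,0,0,0.4, 0,0,0,0,0,0,0.4, 0,0,0,0,0,0,0.4]'
python3 - <<'E'
from h import *
im,c=look('wrist'); cv2.imwrite('pics/w6.png',im)
for r in regs('wrist','cam_disc',c,.014): print(r)
E
```

```text
time_s: 19.33
position: [0.657, 0.2068, 0.1065]
tool_rot: [3.141, -0.0, 1.388]
force: [0.2, 0.4, -0.5]
grip_width: 0.0512
gripper_force: 0.0
time_s: 19.75
position: [0.6572, 0.2035, 0.0763]
tool_rot: [-3.141, 0.001, 1.38]
force: [0.4, -0.3, -0.2]
grip_width: 0.0511
gripper_force: 0.0
(0.65, [299, 191, 335, 228], [0.6581, 0.2161], 'pca', 1.395, 'rect', [658.2, 215.7], [26.6, 23.8], 79.1)
```

View pics/w6.png

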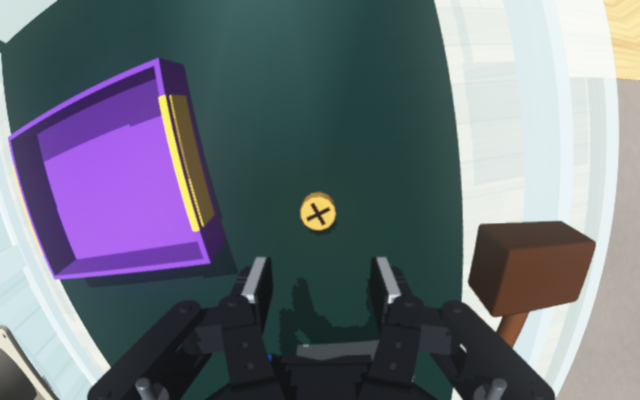

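The disc's top is centred at about (318,212), between the fingers. The yellow bin's rim corners are near (158,60), (209,263), (55,277) and (10,139).

Run:
```python
from h import *
c=cam('wrist'); t=unproj(c,[[318.5,212]],.014)[0,:2]; print(t)
P=unproj(c,[[158,60],[209,263],[55,277],[10,139]],.04)[:,:2]; print(P.round(4),P.mean(0),[np.linalg.norm(P[i]-P[(i+1)%4]).round(3) for i in range(4)])
d=P[0]-P[1]; print(np.arctan2(d[1],d[0])-np.pi/2, P[:2].mean(0)-[.09,-.0016])
plan(t,.003,1.4,5)
```

```text
[0.65926369 0.21512047]
[[0.5822 0.3403]
 [0.5799 0.2016]
 [0.4049 0.2065]
 [0.407  0.3407]] [0.49350661 0.27227486] [np.float64(0.139), np.float64(0.175), np.float64(0.134), np.float64(0.175)]
-0.016559520603980804 [0.49103798 0.27253228]
n=5 row=[0.0030,-0.0002,0.0199,0,0,-0.0050] mm/row=2.3,14.9 deg/row=0.2 q6end~0.49 yawend 1.400
```

```bash
sed -i 's/\[.491,.266\]/[.491,.270]/' h.py
python3 -m inch '[0.003,0,0.015,0,0,-0.005,0.4, 0.003,0,0.025,0,0,-0.005,0.4, 0.003,0,0.025,0,0,-0.005,0.4, 0.003,0,0.02,0,0,-0.005,0.4, 0.003,0,0.011,0,0,-0.005,0.4]'
python3 -m inch '[0,0,0,0,0,0,0.4, 0,0,0,0,0,0,0.7, 0,0,0,0,0,0,1, 0,0,0,0,0,0,1, 0,0,0,0,0,0,1]' 50
python3 -m inch '[0,0,0,0,0,0,1, 0,0,0,0,0,0,1, 0,0,-0.01,0,0,0,1, 0,0,-0.03,0,0,0,1, 0,0,-0.03,0,0,0,1]' 50
python3 -m inch '[0,0,-0.03,0,0,0,1, 0,0,-0.03,0,0,0,1, 0,0,0,0,0,0,1, 0,0,0,0,0,0,1, 0,0,0,0,0,0,1]' 50
python3 - <<'E'
from h import *
t=inb(WB,.045,.030); print(t)
plan(t,.105,1.40,15)
E
```

```text
time_s: 20.27
position: [0.6577, 0.2156, 0.0017]
tool_rot: [-3.139, 0.001, 1.402]
force: [-0.1, -0.3, -0.4]
grip_width: 0.0513
gripper_force: 0.0
time_s: 20.68
position: [0.6603, 0.2163, 0.0064]
tool_rot: [3.139, -0.001, 1.402]
force: [0.6, -0.5, 2.3]
grip_width: 0.0222
gripper_force: 49.1
time_s: 21.1
position: [0.6573, 0.2156, 0.0561]
tool_rot: [-3.138, 0.002, 1.402]
force: [0.2, 0.4, 0.2]
grip_width: 0.0222
gripper_force: 49.0
time_s: 21.52
position: [0.6586, 0.216, 0.1016]
tool_rot: [-3.141, 0.0, 1.402]
force: [-0.3, -0.5, -0.0]
grip_width: 0.0221
gripper_force: 49.0
[ 0.53040481 -0.24399625]
n=15 row=[-0.0422,-0.0043,-0.0003,0,0,0.0002] mm/row=31.8,0.2 deg/row=0.0 q6end~-0.26 yawend 1.400
```

```bash
python3 -m inch '[-0.02,-0.004,0,0,0,0,1, -0.042,-0.0043,0,0,0,0,1, -0.042,-0.0043,0,0,0,0,1, -0.042,-0.0043,0,0,0,0,1, -0.042,-0.0043,0,0,0,0,1]' >/dev/null
python3 -m inch '[-0.042,-0.0043,0,0,0,0,1, -0.042,-0.0043,0,0,0,0,1, -0.042,-0.0043,0,0,0,0,1, -0.042,-0.0043,0,0,0,0,1, -0.042,-0.0043,0,0,0,0,1]' >/dev/null
python3 -m inch '[-0.042,-0.0043,0,0,0,0,1, -0.042,-0.0043,0,0,0,0,1, -0.042,-0.0043,0,0,0,0,1, -0.042,-0.0043,0,0,0,0,1, -0.042,-0.0043,0,0,0,0,1]' >/dev/null
python3 -m inch '[-0.02,-0.0043,0,0,0,0,1, 0,0,0,0,0,0,1, 0,0,0,0,0,0,1, 0,0,0,0,0,0,1, 0,0,0,0,0,0,1]'
python3 - <<'E'
from h import *
plan(inb(WB,.045,.030),.02,1.40,5)
E
```

```text
time_s: 23.18
position: [0.5294, -0.2382, 0.1014]
tool_rot: [-3.14, -0.001, 1.403]
force: [0.7, -0.4, 0.4]
grip_width: 0.0221
gripper_force: 49.1
n=5 row=[-0.0015,0.0005,0.0217,0,0,0.0009] mm/row=1.2,16.3 deg/row=0.0 q6end~-0.26 yawend 1.400
```

```bash
python3 -m inch '[-0.0015,0.0005,0.022,0,0,0,1, -0.0015,0.0005,0.03,0,0,0,1, -0.0015,0.0005,0.03,0,0,0,1, -0.0015,0.0005,0.02,0,0,0,1, 0,0,0.008,0,0,0,1]' >/dev/null
python3 -m inch '[0,0,0.005,0,0,0,1, 0,0,0.004,0,0,0,1, 0,0,0.003,0,0,0,1, 0,0,0.001,0,0,0,1, 0,0,0,0,0,0,1]'
```

```text
time_s: 24.02
position: [0.5307, -0.2445, 0.0108]
tool_rot: [3.14, 0.0, 1.402]
force: [-0.2, -0.5, 0.2]
grip_width: 0.0219
gripper_force: 49.1
```

```bash
python3 -m inch '[0,0,0.0015,0,0,0,1, 0,0,0,0,0,0,1, 0,0,0,0,0,0,1, 0,0,0,0,0,0,1, 0,0,0,0,0,0,1]'
```

```text
time_s: 24.43
position: [0.5309, -0.2447, 0.0103]
tool_rot: [3.14, 0.0, 1.402]
force: [-2.1, 1.9, 6.3]
grip_width: 0.0217
gripper_force: 49.7
```

```bash
python3 -m inch '[0,0,-0.001,0,0,0,1, 0,0,0,0,0,0,0.75, 0,0,0,0,0,0,0.62, 0,0,0,0,0,0,0.58, 0,0,0,0,0,0,0.58]' 
python3 -m inch '[0,0,0,0,0,0,0.58, 0,0,-0.01,0,0,0,0.58, 0,0,-0.03,0,0,0,0.58, 0,0,-0.045,0,0,0,0.58, 0,0,-0.05,0,0,0,0.58]' 
python3 -m inch '[0,0,-0.03,0,0,0,0.5, 0,0,0,0,0,0,0.4, 0,0,0,0,0,0,0.3, 0,0,0,0,0,0,0.3, 0,0,0,0,0,0,0.3]'
python3 - <<'E'
from h import *
im,c=look('wrist')
for t in('hex_key','cam_bolt','cam_disc'):
  for r in regs('wrist',t,c,.012): print(t,r)
plan((.430,.055),.125,1.554,11)
E
```

```text
time_s: 24.85
position: [0.5301, -0.2443, 0.0095]
tool_rot: [-3.141, -0.0, 1.402]
force: [-0.1, -0.2, -0.7]
grip_width: 0.036
gripper_force: 0.0
time_s: 25.27
position: [0.5285, -0.2434, 0.1103]
tool_rot: [-3.138, -0.001, 1.402]
force: [0.7, -0.4, 0.4]
grip_width: 0.036
gripper_force: 0.0
time_s: 25.68
position: [0.5291, -0.2437, 0.1317]
tool_rot: [-3.139, -0.001, 1.402]
force: [-0.4, 0.7, 0.7]
grip_width: 0.0598
gripper_force: 0.0
hex_key (0.77, [219, 231, 317, 269], [0.4852, -0.2914], 'pca', -3.142, 'rect', [493.4, -283.6], [39.9, 54.5], 80.2)
hex_key (0.5, [425, 294, 455, 356], [0.6401, -0.3748], 'pca', 1.67, 'rect', [640.5, -369.8], [19.3, 39.4], 46.5)
cam_bolt (0.69, [211, 188, 278, 209], [0.4612, -0.2311], 'pca', 2.957, 'rect', [460.4, -230.7], [15.1, 62.5], 76.6)
cam_disc (0.95, [307, 192, 339, 220], [0.5312, -0.2471], 'pca', 1.463, 'rect', [531.3, -247.2], [27.1, 24.1], 80.4)
n=11 row=[0.0349,-0.0156,0.0009,0,0,-0.0176] mm/row=28.7,0.6 deg/row=0.8 q6end~0.14 yawend 1.554
```

```bash
python3 -m inch '[0.035,-0.0156,0,0,0,-0.0176,0.3, 0.035,-0.0156,0,0,0,-0.0176,0.3, 0.035,-0.0156,0,0,0,-0.0176,0.3, 0.035,-0.0156,0,0,0,-0.0176,0.3, 0.035,-0.0156,0,0,0,-0.0176,0.3]' >/dev/null
python3 -m inch '[0.035,-0.0156,0,0,0,-0.0176,0.3, 0.035,-0.0156,0,0,0,-0.0176,0.3, 0.035,-0.0156,0,0,0,-0.0176,0.3, 0.035,-0.0156,0,0,0,-0.0176,0.3, 0.035,-0.0156,0,0,0,-0.0176,0.3]' >/dev/null
python3 -m inch '[0.025,-0.012,0,0,0,-0.0176,0.3, 0,0,0,0,0,0,0.3, 0,0,0,0,0,0,0.3, 0,0,0,0,0,0,0.3, 0,0,0,0,0,0,0.3]'
python3 - <<'E'
from h import *
im,c=look('wrist'); cv2.imwrite('pics/w7.png',im)
for r in regs('wrist','foot',c,.03): print(r)
E
```

```text
time_s: 27.13
position: [0.4336, 0.0472, 0.1333]
tool_rot: [-3.142, 0.0, 1.553]
force: [-0.3, 0.3, -0.2]
grip_width: 0.0598
gripper_force: 0.0
(0.58, [297, 153, 341, 202], [0.4336, 0.0741], 'pca', 1.604, 'rect', [433.8, 73.5], [38.4, 36.8], 89.0)
```

View pics/w7.png

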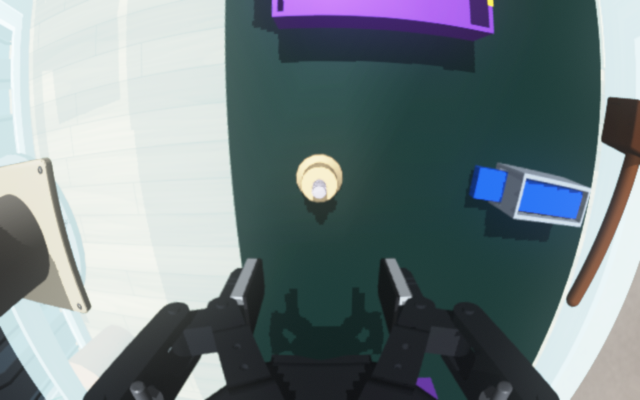

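The foot is at (319,176), centred between the fingers, with its stud tip near (319,188). The magazine and the protruding plate are on the right, with the plate at (488,184).

Run:
```python
from h import *
c=cam('wrist'); print(unproj(c,[[319,176]],.003),unproj(c,[[319.5,187]],.055))
print('plate',unproj(c,[[489,184]],.020), 'tip corners',unproj(c,[[476,167],[470,196]],.02))
t=unproj(c,[[319.2,187]],.055)[0,:2]*.5+.5*unproj(c,[[319,176]],.003)[0,:2]; print(t)
plan(t,.012,1.554,10)
```

```text
[[0.43315488 0.06944089 0.003     ]] [[0.43389398 0.07262864 0.055     ]]
plate [[0.59283307 0.06578327 0.02      ]] tip corners [[0.57639155 0.08165214 0.02      ]
 [0.57320473 0.05410234 0.02      ]]
[0.4334144  0.07103674]
n=10 row=[0.0032,-0.0001,0.0162,0,0,-0.0001] mm/row=2.4,12.1 deg/row=0.0 q6end~0.18 yawend 1.554
```

```bash
python3 -m inch '[0.01,0,0.01,0,0,0,0.3, 0.011,0,0.02,0,0,0,0.3, 0.01,0,0.03,0,0,0,0.3, 0,0,0.03,0,0,0,0.3, 0,0,0.03,0,0,0,0.3]' >/dev/null
python3 -m inch '[0,0,0.02,0,0,0,0.3, 0,0,0.014,0,0,0,0.3, 0,0,0.009,0,0,0,0.3, 0,0,0,0,0,0,0.3, 0,0,0,0,0,0,0.3]'
python3 -m inch '[0,0,0,0,0,0,0.5, 0,0,0,0,0,0,0.8, 0,0,0,0,0,0,0.9, 0,0,0,0,0,0,0.9, 0,0,0,0,0,0,0.9]' 40
```

```text
time_s: 28.07
position: [0.4339, 0.0712, 0.0113]
tool_rot: [-3.142, -0.0, 1.554]
force: [-0.4, -0.4, -0.6]
grip_width: 0.0598
gripper_force: 0.0
time_s: 28.48
position: [0.4349, 0.0712, 0.0124]
tool_rot: [3.139, -0.0, 1.554]
force: [-1.4, 0.1, 5.7]
grip_width: 0.0278
gripper_force: 39.3
```

```bash
python3 -m inch '[0,0,-0.01,0,0,0,0.9, 0,0,-0.03,0,0,0,0.9, 0,0,-0.04,0,0,0,0.9, 0,0,-0.04,0,0,0,0.9, 0,0,-0.02,0,0,0,0.9]' >/dev/null
python3 -m inch '[0,0,0,0,0,0,0.9, 0,0,0,0,0,0,0.9, 0,0,0,0,0,0,0.9, 0,0,0,0,0,0,0.9, 0,0,0,0,0,0,0.9]'
python3 - <<'E'
from h import *
t=inb(YB,.025,-.040); print(t)
plan(t,.115,1.554,6)
E
```

```text
time_s: 29.32
position: [0.4326, 0.0711, 0.1146]
tool_rot: [-3.139, 0.0, 1.554]
force: [-0.3, -0.4, -0.8]
grip_width: 0.0277
gripper_force: 39.5
[0.51527599 0.2295565 ]
n=6 row=[0.0355,0.0178,-0.0001,0,0,0.0001] mm/row=29.8,0.1 deg/row=0.0 q6end~0.44 yawend 1.554
```

```bash
python3 -m inch '[0.02,0.01,0,0,0,0,0.9, 0.0355,0.0178,0,0,0,0,0.9, 0.0355,0.0178,0,0,0,0,0.9, 0.0355,0.0178,0,0,0,0,0.9, 0.0355,0.0178,0,0,0,0,0.9]' >/dev/null
python3 -m inch '[0.036,0.018,0,0,0,0,0.9, 0.015,0.008,0,0,0,0,0.9, 0,0,0,0,0,0,0.9, 0,0,0,0,0,0,0.9, 0,0,0,0,0,0,0.9]'
python3 - <<'E'
from h import *
im,c=look('wrist'); cv2.imwrite('pics/w8.png',im)
plan(inb(YB,.025,-.040),.022,1.554,5)
E
```

```text
time_s: 30.15
position: [0.5158, 0.2288, 0.115]
tool_rot: [-3.14, 0.001, 1.554]
force: [-0.4, -0.0, -0.7]
grip_width: 0.0282
gripper_force: 39.6
n=5 row=[0.0003,-0.0002,0.0249,0,0,-0.0001] mm/row=0.2,18.7 deg/row=0.0 q6end~0.44 yawend 1.554
```

View pics/w8.png

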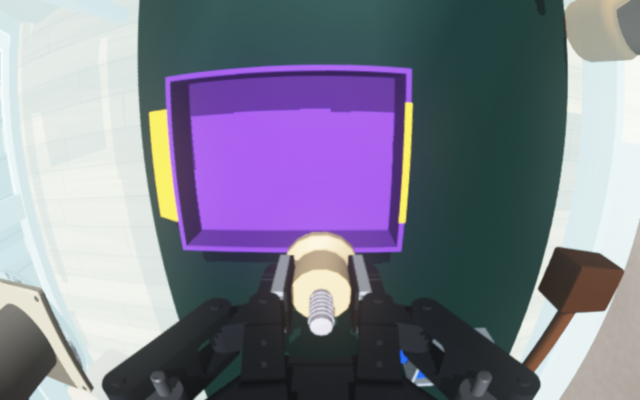

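The foot is held upright at (320,270), above the bin's near side. The bin's rim corners are about (183,250), (402,250), (412,70) and (167,77). I'll check where the near wall is.

Run:
```python
from h import *
c=cam('wrist'); P=unproj(c,[[183,250],[402,250],[412,70],[167,77]],.04)[:,:2]; print(P.round(4),P.mean(0))
```

```text
[[0.4006 0.2035]
 [0.581  0.2024]
 [0.5826 0.3399]
 [0.4042 0.3433]] [0.49209625 0.27227522]
```

```bash
sed -i 's/\[.491,.270\]/[.492,.272]/' h.py
python3 -m inch '[0.005,0,0.01,0,0,0,0.9, 0.006,0,0.02,0,0,0,0.9, 0.001,0,0.03,0,0,0,0.9, 0,0,0.03,0,0,0,0.9, 0,0,0.02,0,0,0,0.9]' >/dev/null
python3 -m inch '[0,0,0.01,0,0,0,0.9, 0,0,0.005,0,0,0,0.9, 0,0,0.003,0,0,0,0.9, 0,0,0,0,0,0,0.9, 0,0,0,0,0,0,0.9]'
```

```text
time_s: 31.03
position: [0.5178, 0.2388, 0.0212]
tool_rot: [3.14, -0.001, 1.554]
force: [0.7, 0.3, -0.6]
grip_width: 0.0277
gripper_force: 39.6
```

```bash
python3 -m inch '[0,0,0.003,0,0,0,0.9, 0,0,0.002,0,0,0,0.9, 0,0,0.001,0,0,0,0.9, 0,0,0,0,0,0,0.9, 0,0,0,0,0,0,0.9]'
python3 -m inch '[0,0,0.0015,0,0,0,0.9, 0,0,0,0,0,0,0.9, 0,0,0,0,0,0,0.9, 0,0,0,0,0,0,0.9, 0,0,0,0,0,0,0.9]'
```

```text
time_s: 31.45
position: [0.5174, 0.2388, 0.0164]
tool_rot: [3.141, -0.0, 1.554]
force: [-2.5, -1.7, 5.8]
grip_width: 0.0281
gripper_force: 40.1
time_s: 31.87
position: [0.5174, 0.2388, 0.0164]
tool_rot: [3.141, -0.0, 1.554]
force: [-6.4, -2.4, 15.8]
grip_width: 0.0278
gripper_force: 41.3
```

```bash
python3 -m inch '[0,0,-0.002,0,0,0,0.9, 0,0,0,0,0,0,0.7, 0,0,0,0,0,0,0.5, 0,0,0,0,0,0,0.42, 0,0,0,0,0,0,0.42]'
python3 -m inch '[0,0,-0.01,0,0,0,0.42, 0,0,-0.03,0,0,0,0.42, 0,0,-0.045,0,0,0,0.42, 0,0,-0.05,0,0,0,0.42, 0,0,-0.03,0,0,0,0.42]' >/dev/null
python3 -m inch '[0,0,0,0,0,0,0.4, 0,0,0,0,0,0,0.4, 0,0,0,0,0,0,0.4, 0,0,0,0,0,0,0.4, 0,0,0,0,0,0,0.4]'
python3 - <<'E'
from h import *
im,c=look('wrist')
for r in regs('wrist','foot',c,.034): print(r)
o=bot.get_obs()
plan((.575,.067),.14,-.134,15,(o['position'],o['tool_rot']))
E
```

```text
time_s: 32.28
position: [0.5167, 0.2385, 0.0157]
tool_rot: [-3.141, 0.0, 1.554]
force: [0.7, -0.1, 0.5]
grip_width: 0.0493
gripper_force: 0.0
time_s: 33.12
position: [0.5158, 0.2382, 0.1379]
tool_rot: [-3.139, 0.001, 1.554]
force: [-0.1, 0.1, -0.1]
grip_width: 0.0515
gripper_force: 0.0
(0.62, [303, 180, 345, 227], [0.518, 0.2433], 'pca', 1.524, 'rect', [518.2, 242.3], [41.2, 36.8], 89.1)
n=15 row=[-0.0077,0.0165,-0.0001,0,0,0.1433] mm/row=13.6,0.1 deg/row=6.4 q6end~1.82 yawend -0.134
```

```bash
python3 -m inch '[-0.008,0.0165,0,0,0,0.143,0.4, -0.008,0.0165,0,0,0,0.143,0.4, -0.008,0.0165,0,0,0,0.143,0.4, -0.008,0.0165,0,0,0,0.143,0.4, -0.008,0.0165,0,0,0,0.143,0.4]' >/dev/null
python3 -m inch '[-0.008,0.0165,0,0,0,0.143,0.4, -0.008,0.0165,0,0,0,0.143,0.4, -0.008,0.0165,0,0,0,0.143,0.4, -0.008,0.0165,0,0,0,0.143,0.4, -0.008,0.0165,0,0,0,0.143,0.4]' >/dev/null
python3 -m inch '[-0.008,0.0165,0,0,0,0.143,0.4, -0.008,0.0165,0,0,0,0.143,0.4, -0.008,0.0165,0,0,0,0.143,0.4, -0.008,0.0165,0,0,0,0.143,0.4, -0.008,0.0165,0,0,0,0.143,0.4]' >/dev/null
python3 -m inch '[0,0,0.02,0,0,0,0.4, 0,0,0.03,0,0,0,0.4, 0,0,0.02,0,0,0,0.4, 0,0,0,0,0,0,0.4, 0,0,0,0,0,0,0.4]'
python3 - <<'E'
from h import *
im,c=look('wrist'); cv2.imwrite('pics/w9.png',im)
for t,z in(('spacer_bottom',.02),('spacer_top',.044)):
  for r in regs('wrist',t,c,z): print(t,r)
E
```

```text
time_s: 34.88
position: [0.5725, 0.0648, 0.0858]
tool_rot: [3.141, 0.003, -0.13]
force: [0.0, -0.2, 0.0]
grip_width: 0.0515
gripper_force: 0.0
spacer_bottom (0.63, [297, 187, 338, 217], [0.5906, 0.0648], 'pca', 1.46, 'rect', [590.8, 65.2], [29.1, 21.3], 83.6)
spacer_top (0.79, [290, 24, 347, 176], [0.6586, 0.0566], 'pca', 3.011, 'rect', [658.7, 56.9], [31.0, 90.0], 83.0)
```

View pics/w9.png

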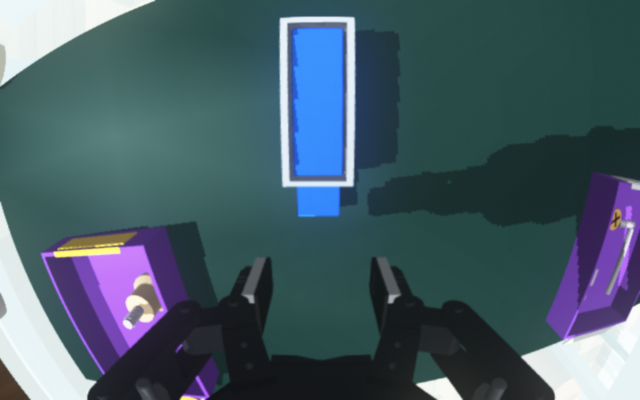

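The magazine is straight ahead. The plate's front edge is at row ~216, columns 297–339, and the top plate is visible inside. The foot stands in the yellow bin.

Run:
```python
from h import *
c=cam('wrist'); P=unproj(c,[[298,215],[339,215]],.02)[:,:2]; print(P,P.mean(0),np.linalg.norm(P[0]-P[1]))
Q=unproj(c,[[283,186],[355,186],[353,18],[281,18]],.05)[:,:2]; print(Q,Q.mean(0)); d=Q[2]-Q[1]; print(np.arctan2(d[1],d[0]))
u=np.array([np.cos(-.13),np.sin(-.13)]); t=P.mean(0)+.0135*u; print(t)
plan(t,.0095,-.13,5)
```

```text
[[0.58391572 0.08143576]
 [0.58008277 0.05203475]] [0.58199924 0.06673526] 0.02964979838460916
[[0.61375048 0.08391382]
 [0.60810687 0.04079005]
 [0.70842082 0.02985365]
 [0.71401093 0.0708398 ]] [0.66107227 0.05634933]
-0.10859282476656934
[0.59538533 0.0649852 ]
n=5 row=[0.0054,-0.0007,0.0211,0,0,-0.0000] mm/row=4.1,15.8 deg/row=0.0 q6end~1.81 yawend -0.130
```

```bash
python3 -m inch '[0.005,-0.0005,0.01,0,0,0,0.4, 0.006,-0.0007,0.02,0,0,0,0.4, 0.006,-0.0007,0.025,0,0,0,0.4, 0.006,-0.0007,0.025,0,0,0,0.4, 0.004,-0.0007,0.0145,0,0,0,0.4]' >/dev/null
python3 -m inch '[0,0,0.004,0,0,0,0.4, 0,0,0.002,0,0,0,0.4, 0,0,0,0,0,0,0.4, 0,0,0,0,0,0,0.4, 0,0,0,0,0,0,0.4]'
python3 - <<'E'
from h import *
im,c=look('wrist'); cv2.imwrite('pics/w10.png',im[100:400,120:520])
plan((.5950,.0650),.0095,-.13,5)
E
```

```text
time_s: 35.87
position: [0.5951, 0.0647, 0.0132]
tool_rot: [-3.141, -0.002, -0.13]
force: [-0.2, -0.6, 0.6]
grip_width: 0.0514
gripper_force: 0.0
n=5 row=[-0.0000,-0.0001,0.0010,0,0,-0.0001] mm/row=0.1,0.7 deg/row=0.0 q6end~1.81 yawend -0.130
```

View pics/w10.png

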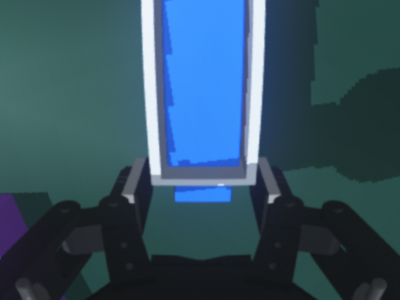

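The plate's end shows between the pads at crop (203,194), and the fingers stand clear of the magazine's front face. I go down 3 mm, grip, and draw the plate out.

```bash
python3 -m inch '[0,0,0.0025,0,0,0,0.4, 0,0,0.002,0,0,0,0.4, 0,0,0,0,0,0,0.55, 0,0,0,0,0,0,0.7, 0,0,0,0,0,0,0.9]' 60
python3 -m inch '[0,0,0,0,0,0,0.9, 0,0,0,0,0,0,0.9, 0,0,0,0,0,0,0.9, 0,0,0,0,0,0,0.9, 0,0,0,0,0,0,0.9]' 60
```

```text
time_s: 36.33
position: [0.5942, 0.0646, 0.0087]
tool_rot: [3.142, 0.0, -0.13]
force: [-2.1, -0.3, 1.3]
grip_width: 0.028
gripper_force: 59.2
time_s: 36.75
position: [0.5942, 0.0646, 0.0086]
tool_rot: [3.142, 0.0, -0.13]
force: [-3.0, -1.0, 4.3]
grip_width: 0.0282
gripper_force: 59.6
```

```bash
python3 -m inch '[-0.005,0,0,0,0,0,0.9, -0.008,0,0,0,0,0,0.9, -0.01,0,0,0,0,0,0.9, -0.01,0,0,0,0,0,0.9, -0.01,0,0,0,0,0,0.9]' 60
python3 -m inch '[-0.012,0,0,0,0,0,0.9, -0.014,0,0,0,0,0,0.9, -0.014,0,0,0,0,0,0.9, -0.014,0,0,0,0,0,0.9, -0.01,0,0,0,0,0,0.9]' 60
python3 -m inch '[-0.006,0,0,0,0,0,0.9, 0,0,0,0,0,0,0.9, 0,0,0,0,0,0,0.9, 0,0,0,0,0,0,0.9, 0,0,0,0,0,0,0.9]' 60
python3 - <<'E'
from h import *
im,c=look('wrist'); cv2.imwrite('pics/w11.png',im)
for t,z in(('spacer_bottom',.02),('spacer_top',.032)):
  for r in regs('wrist',t,c,z): print(t,r)
E
```

```text
time_s: 37.17
position: [0.5615, 0.069, 0.0085]
tool_rot: [-3.142, -0.0, -0.13]
force: [0.6, 0.5, 0.5]
grip_width: 0.0283
gripper_force: 59.3
time_s: 37.58
position: [0.5124, 0.0753, 0.0078]
tool_rot: [3.141, 0.002, -0.13]
force: [-0.3, 0.0, -0.8]
grip_width: 0.0281
gripper_force: 59.2
time_s: 38.0
position: [0.5107, 0.0756, 0.0086]
tool_rot: [-3.142, -0.001, -0.13]
force: [-0.5, -1.8, 0.8]
grip_width: 0.0285
gripper_force: 59.2
spacer_bottom (0.65, [285, 126, 358, 305], [0.5467, 0.0718], 'pca', 3.006, 'rect', [541.9, 72.4], [29.8, 89.5], 82.2)
spacer_top (0.98, [280, 0, 365, 49], [0.6256, 0.0616], 'pca', 1.427, 'rect', [625.8, 61.6], [29.8, 20.2], 82.9)
```

View pics/w11.png

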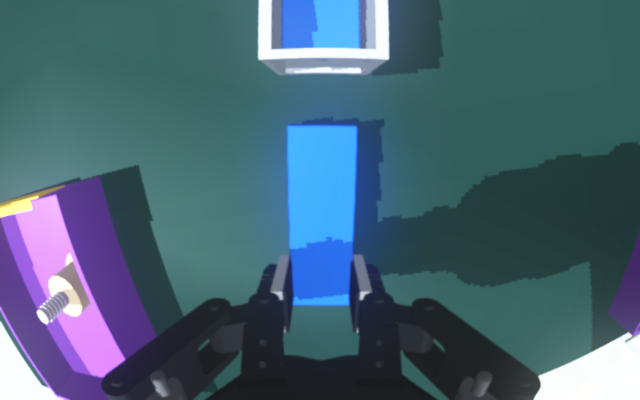

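The plate is fully out (rows 125–305) and held straight. The other plates are still in the magazine. Next I lift it and carry it to the yellow bin.

```bash
python3 -m inch '[0,0,-0.01,0,0,0,0.9, 0,0,-0.02,0,0,0,0.9, 0,0,-0.03,0,0,0,0.9, 0,0,-0.04,0,0,0,0.9, 0,0,-0.03,0,0,0,0.9]' >/dev/null
python3 -m inch '[0,0,-0.01,0,0,0,0.9, 0,0,0,0,0,0,0.9, 0,0,0,0,0,0,0.9, 0,0,0,0,0,0,0.9, 0,0,0,0,0,0,0.9]'
python3 - <<'E'
from h import *
t=inb(YB,-.031,.027); print(t)
o=bot.get_obs()
plan(t,.115,-.017,10)
E
```

```text
time_s: 38.98
position: [0.5088, 0.0756, 0.1115]
tool_rot: [3.141, 0.003, -0.13]
force: [-0.5, 0.0, -0.3]
grip_width: 0.0284
gripper_force: 59.2
[0.461491  0.2995536]
n=10 row=[-0.0087,-0.0293,-0.0005,0,0,-0.0144] mm/row=22.9,0.4 deg/row=0.6 q6end~2.16 yawend -0.017
```

```bash
python3 -m inch '[-0.004,-0.015,0,0,0,-0.0144,0.9, -0.009,-0.029,0,0,0,-0.0144,0.9, -0.009,-0.029,0,0,0,-0.0144,0.9, -0.009,-0.029,0,0,0,-0.0144,0.9, -0.009,-0.029,0,0,0,-0.0144,0.9]' >/dev/null
python3 -m inch '[-0.009,-0.03,0,0,0,-0.0144,0.9, -0.009,-0.03,0,0,0,-0.0144,0.9, -0.009,-0.03,0,0,0,-0.0144,0.9, -0.009,-0.03,0,0,0,-0.0144,0.9, -0.009,-0.03,0,0,0,-0.0144,0.9]' >/dev/null
python3 -m inch '[-0.004,-0.015,0,0,0,0,0.9, 0,0,0,0,0,0,0.9, 0,0,0,0,0,0,0.9, 0,0,0,0,0,0,0.9, 0,0,0,0,0,0,0.9]'
python3 - <<'E'
from h import *
im,c=look('wrist'); cv2.imwrite('pics/w12.png',im)
plan(inb(YB,-.031,.027),.02,-.017,5)
E
```

```text
time_s: 40.23
position: [0.4601, 0.3009, 0.1132]
tool_rot: [3.141, 0.0, -0.018]
force: [-0.7, 0.4, 0.4]
grip_width: 0.0283
gripper_force: 59.3
n=5 row=[0.0003,0.0004,0.0249,0,0,-0.0004] mm/row=0.4,18.7 deg/row=0.0 q6end~2.16 yawend -0.017
```

View pics/w12.png

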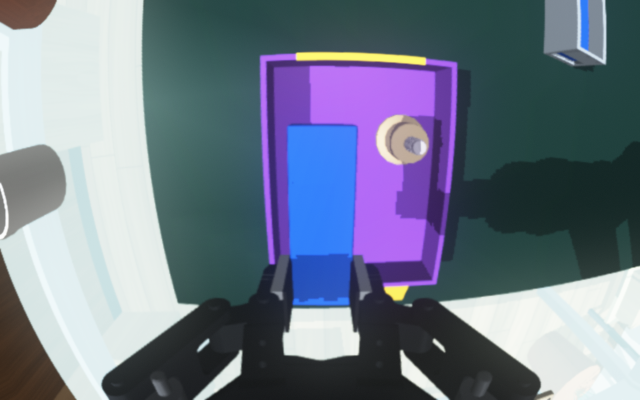

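The plate is over the yellow bin, clear of the foot at (403,140). I shift 3–4 mm away from the left wall and lower it.

```bash
python3 -m inch '[0.001,0.003,0.01,0,0,0,0.9, 0.001,0.002,0.025,0,0,0,0.9, 0,0,0.03,0,0,0,0.9, 0,0,0.03,0,0,0,0.9, 0,0,0.02,0,0,0,0.9]' >/dev/null
python3 -m inch '[0,0,0.01,0,0,0,0.9, 0,0,0.004,0,0,0,0.9, 0,0,0.003,0,0,0,0.9, 0,0,0.002,0,0,0,0.9, 0,0,0,0,0,0,0.9]'
python3 -m inch '[0,0,0.001,0,0,0,0.9, 0,0,0,0,0,0,0.9, 0,0,0,0,0,0,0.9, 0,0,0,0,0,0,0.9, 0,0,0,0,0,0,0.9]'
```

```text
time_s: 41.12
position: [0.4621, 0.2983, 0.0138]
tool_rot: [-3.141, -0.001, -0.017]
force: [-0.4, -0.3, -0.5]
grip_width: 0.0282
gripper_force: 59.3
time_s: 41.53
position: [0.4615, 0.2982, 0.0124]
tool_rot: [-3.141, -0.0, -0.017]
force: [0.7, -0.5, -0.9]
grip_width: 0.0284
gripper_force: 59.3
```

```bash
python3 -m inch '[0,0,0.002,0,0,0,0.9, 0,0,0.002,0,0,0,0.9, 0,0,0.002,0,0,0,0.9, 0,0,0,0,0,0,0.9, 0,0,0,0,0,0,0.9]'
python3 -m inch '[0,0,0.001,0,0,0,0.9, 0,0,0.001,0,0,0,0.9, 0,0,0,0,0,0,0.9, 0,0,0,0,0,0,0.9, 0,0,0,0,0,0,0.9]'
```

```text
time_s: 41.95
position: [0.4611, 0.298, 0.0074]
tool_rot: [3.141, 0.0, -0.017]
force: [-0.2, -0.8, 0.5]
grip_width: 0.0284
gripper_force: 59.3
time_s: 42.37
position: [0.4614, 0.2981, 0.0063]
tool_rot: [-3.142, -0.0, -0.017]
force: [0.3, -0.7, -0.5]
grip_width: 0.0286
gripper_force: 59.3
```

```bash
python3 -m inch '[0,0,0.001,0,0,0,0.9, 0,0,0.0005,0,0,0,0.9, 0,0,0,0,0,0,0.9, 0,0,0,0,0,0,0.9, 0,0,0,0,0,0,0.9]'
python3 -m inch '[0,0,0,0,0,0,0.65, 0,0,0,0,0,0,0.58, 0,0,0,0,0,0,0.56, 0,0,0,0,0,0,0.56, 0,0,0,0,0,0,0.56]'
python3 -m inch '[0,0,-0.005,0,0,0,0.56, 0,0,-0.02,0,0,0,0.56, 0,0,-0.03,0,0,0,0.56, 0,0,-0.04,0,0,0,0.56, 0,0,-0.05,0,0,0,0.56]' >/dev/null
python3 -m inch '[0,0,-0.04,0,0,0,0.56, 0,0,0,0,0,0,0.5, 0,0,0,0,0,0,0.5, 0,0,0,0,0,0,0.5, 0,0,0,0,0,0,0.5]'
python3 - <<'E'
from h import *
im,c=look('wrist')
for t,z in(('spacer_bottom',.016),('spacer_top',.032),('foot',.034)):
  for r in regs('wrist',t,c,z): print(t,r)
im,c=look('top'); 
for t,z in(('hex_key',.012),('spacer_top',.032),('cam_bolt',.012),('cam_disc',.018)):
  for r in regs('top',t,c,z): print(t,r)
cv2.imwrite('pics/top2.png',cv2.resize(im[120:290,140:460],None,fx=2.5,fy=2.5))
E
```

```text
time_s: 42.78
position: [0.4614, 0.2981, 0.0051]
tool_rot: [-3.142, -0.0, -0.017]
force: [-0.6, 0.2, -0.0]
grip_width: 0.0282
gripper_force: 59.3
time_s: 43.2
position: [0.4614, 0.2981, 0.0051]
tool_rot: [-3.142, -0.0, -0.017]
force: [0.2, 0.6, -0.4]
grip_width: 0.0377
gripper_force: 0.0
time_s: 44.03
position: [0.4604, 0.2976, 0.1422]
tool_rot: [3.14, 0.002, -0.017]
force: [-0.3, 0.4, 0.3]
grip_width: 0.0428
gripper_force: 0.0
spacer_bottom (0.67, [301, 117, 337, 215], [0.494, 0.2983], 'pca', 3.126, 'rect', [492.1, 298.5], [30.0, 89.7], 88.5)
spacer_bottom (0.51, [630, 202, 639, 233], [0.4257, -0.1709], 'pca', -2.711, 'rect', [423.7, -166.7], [59.1, 26.9], 28.4)
spacer_top (0.91, [557, 2, 571, 53], [0.6478, 0.0527], 'pca', 2.992, 'rect', [650.0, 52.7], [16.7, 63.5], 81.8)
foot (0.92, [367, 115, 410, 157], [0.5199, 0.2414], 'pca', 1.049, 'rect', [520.1, 241.0], [36.4, 38.1], 1.5)
hex_key (0.51, [445, 153, 487, 169], [0.6385, -0.4036], 'pca', 1.595, 'rect', [640.6, -385.5], [27.6, 54.5], 31.2)
spacer_top (0.66, [267, 140, 282, 175], [0.6552, 0.0568], 'pca', 3.031, 'rect', [655.8, 56.3], [31.6, 87.5], 83.1)
cam_bolt (0.66, [393, 227, 397, 246], [0.4557, -0.2303], 'pca', 2.956, 'rect', [456.5, -229.9], [15.8, 52.2], 79.3)
cam_disc (0.65, [390, 201, 401, 211], [0.5282, -0.2462], 'pca', 1.638, 'rect', [528.8, -246.2], [24.4, 22.1], 88.3)
```

View pics/top2.png

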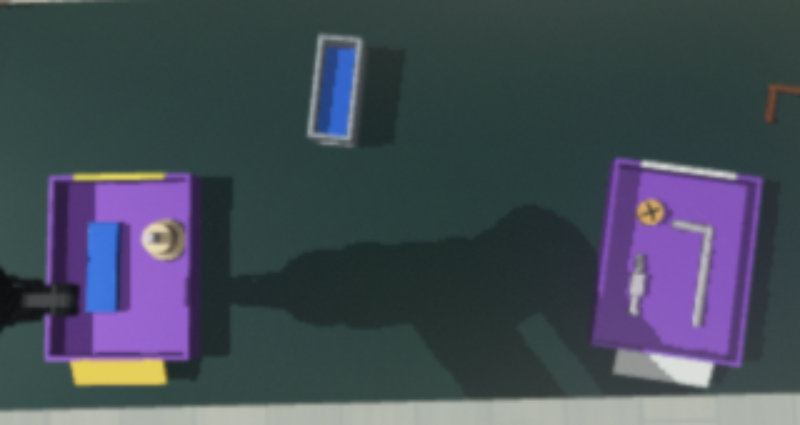

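The top view shows both kits lying separately on their bin floors: the plate at (102,267) and foot at (162,239) on the left, and the disc (650,212), bolt (637,283) and key (703,275) on the right. The two remaining plates are in the magazine and the arm is clear.

```bash
python3 -c "
from rig import bot
print(bot.finish_job())"
```

```text
the job is handed in; nothing more can be done
None
```

The job is handed in: the last pictures show the foot and drawn spacer in the yellow-tagged bin, the hex key, cam bolt and cam disc in the white-tagged bin, and the other spacers still in the magazine. It took about 44 s of robot time and returned no verdict.

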